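Make up two kits to three furniture feet each

ROBOT

A 6-joint arm with a two-finger parallel gripper is mounted at the origin on a cart in front of the work surface, level with it; the furniture and walls round the work are solid. World frame = base frame: x ahead of the robot, y to its left, z up, the work surface at z = 0. Lengths are in mm, angles in degrees, forces in N, time in s.
With the tool pointing down it reaches from about 300 to 850 mm from the base axis. Payload 4.2 kg.
Tool frame: the origin (TCP) lies between the finger pads; the fingertips stand 11 mm ahead of it and the grasp point (between the pads) lies 8 mm behind it (env.tips_ahead is the distance from the TCP to the fingertips, in mm); z points along the fingers, y is the line along which they close (so a half turn about z gives the same grasp; the last joint's range is limited). The gripper opens to 91 mm and grips with 3 to 60 N. Pads are 32 mm wide; open, the fingers measure 118 mm over their backs; the gripper's body (76 mm by 178 mm) begins 60 mm behind the grasp point.
Start: joints at [-77.922, 18.312, 89.639, -0, 72.044, -1.146], TCP at [131.537, -559.768, 224.976] pointing down, gripper open.
Joint ranges: [-177.97, 177.97], [-48.28, 115.42], [12.27, 149.76], [-77.06, 257.06], [2.81, 150.46], [-146.56, 146.56]. Speed limits (degrees/s): [147.25, 147.25, 180, 180, 180, 180].

INTERFACE

Orientations are given as [roll, pitch, yaw] about the fixed x, y, z axes, in that order (R = Rz(yaw) Ry(pitch) Rx(roll)).
In Python, from workcell import env, cams gives the robot as it stands.
- The arm moves only by the tool step_arm, never from a script. Its arguments are lists of equal length, an entry for each row: "linear": the shift along the tool's x, y, z in units of 30 cm (1.0 is 30 cm), a list of three; "turn": the turn about the tool's z in units of 360 degrees (1.0 is 360 degrees). In form: {"linear": [[tx, ty, tz], ...], "turn": [turn, ...]}. A call has 1 to 20 rows; each row is the pose to reach, as a shift and turn from the pose commanded when the call began, along the tool's axes at that moment, turning the shorter way round; what a row does not reach only later rows make up. A row lasts 1/8 s, in which the tool goes at most 62.5 mm and 10.7 degrees, less where a joint would pass 70% of its speed; a pose out of reach is approached as far as the arm can. A call with a number of a shift or a turn outside -1 to 1 is refused whole. A call with a gripper value outside its range is refused whole. "fingers" is the closure, from -1 (fully open) to 1 (shut), so that 0 is half open, set as the call begins (left out, the last holds). The fingers move at their own pace and stop on an object; "force" is the grip in N (left out, the last holds). Time passes only in rows, so rows that repeat a pose let the fingers close. It gives the time, the measured TCP pose, the force, the opening and the grip force at its end, in the units of the state.
- env.state(): the state, without advancing time (a new reading comes with each control period).
- cams.grab_frame(name): name is "scene" or "top" or "wrist"; returns a dict with "color" (384x512x3 uint8, blue, green, red), "fx", "fy", "cx", "cy" (pixels), "extrinsics" (4x4, takes a point from camera to world coordinates); the wrist camera has in their place "tool_from_camera" (4x4, takes a point from camera to tool coordinates, whose origin is the TCP and whose axes are the flange's). Camera axes: x right, y down, z forward; pixel columns grow to the right and rows downward; lengths in mm; the calibration is good to about 2 mm. A picture is of the moment at which its call begins: read the wrist's pose just before it. There is no depth.
- env.job_done(): hands the job in; it is judged then, once.
The state is a dict: "time_s": time; "qpos": joint angles; "qvel": joint speeds; "effort": joint torques, N m; "ee_pos": TCP position; "ee_rot": TCP orientation; "force": force on the tool from outside, world axes, zero at the start; "torque": the same for the moment, N m; "gripper_width": finger opening in mm; "gripper_force": force on a finger pad.
Only numpy, scipy, OpenCV 4.12 (cv2) and the standard library are available. Lean on these libraries where they do the work, as an engineer would, in place of code of your own. Each camera call takes 0.05 s, during which the arm holds its last target. There are 200 camera calls.

TASK

Each of the two plywood frames on the bench must hold exactly three of the dark round furniture feet: count what is already there and slide in as many of the loose feet as each frame still needs, until they are fully inside. Keep every foot flat on the bench (push it, do not lift it or tip it up), leave the feet already in a frame in that frame, leave the one spare foot where it lies, and do not disturb the other things.

Things in the scene. Friction and masses are not known exactly. Their poses are not given: they have to be found in the camera images.
- frame_a: three-sided plywood frame fixed to the bench, no floor, no front; strips 12 mm thick, 24 mm high; inside 160 wide (y) x 140 mm deep (x). Origin on the bench at the centre of the inside; +x points from the open mouth (x = -70 mm, facing the robot) to the back strip (inner face +70 mm); side strips' inner faces at y = +-80 mm. May be the left or right frame. Two feet lie in it at the start.
- frame_b: three-sided plywood frame fixed to the bench, no floor, no front; strips 12 mm thick, 24 mm high; inside 160 wide (y) x 140 mm deep (x). Origin on the bench at the centre of the inside; +x points from the open mouth (x = -70 mm, facing the robot) to the back strip (inner face +70 mm); side strips' inner faces at y = +-80 mm. May be the left or right frame. One foot lies in it at the start.
- foot1: turned furniture foot of dark wood, a flat disc 56 mm across and 22 mm high with a small steel insert in the top, about 45 g; one of seven alike; origin at the centre of its underside (z = 0 on the bench). Lies in frame_a at the back at the start.
- foot2: turned furniture foot of dark wood, a flat disc 56 mm across and 22 mm high with a small steel insert in the top, about 45 g; one of seven alike; origin at the centre of its underside (z = 0 on the bench). Lies in frame_a at the back at the start.
- foot3: turned furniture foot of dark wood, a flat disc 56 mm across and 22 mm high with a small steel insert in the top, about 45 g; one of seven alike; origin at the centre of its underside (z = 0 on the bench). Lies in frame_b at the back at the start.
- foot4: turned furniture foot of dark wood, a flat disc 56 mm across and 22 mm high with a small steel insert in the top, about 45 g; one of seven alike; origin at the centre of its underside (z = 0 on the bench). Lies on the bench between the robot and the frames at the start.
- foot5: turned furniture foot of dark wood, a flat disc 56 mm across and 22 mm high with a small steel insert in the top, about 45 g; one of seven alike; origin at the centre of its underside (z = 0 on the bench). Lies on the bench between the robot and the frames at the start.
- foot6: turned furniture foot of dark wood, a flat disc 56 mm across and 22 mm high with a small steel insert in the top, about 45 g; one of seven alike; origin at the centre of its underside (z = 0 on the bench). Lies on the bench between the robot and the frames at the start.
- foot7: turned furniture foot of dark wood, a flat disc 56 mm across and 22 mm high with a small steel insert in the top, about 45 g; one of seven alike; origin at the centre of its underside (z = 0 on the bench). Lies on the bench between the robot and the frames at the start.
- masking_tape: bystander: large roll of tan masking tape, 100 mm across, 36 mm high, lying to the left of the work; origin at the centre of its underside
- sanding_block: bystander: sanding block, 69 x 124 x 30 mm, right of the work; origin at the centre of its underside
- battery_pack: bystander: black tool battery, 77 x 114 x 58 mm, right of the frames; origin at the centre of its underside
There are look-alikes about, which are no part of the job. Leave any blue look-alike of the foot5 alone.

How it is judged:
By the outcome, as a careful person would: the job done as asked, in the order asked, and still so for the second after the job is handed in, with the robot touching nothing.
It also fails if it takes over 54 s, if anything falls off the work surface, if the arm or the gripper's body presses on something with over 40 N, if the wrist force passes 120 N, or if a joint passes its speed limit or range.

## Working session

There is one attempt and no reset: what is moved stays moved. The work goes in short steps, Python scripts to look and compute and a tool call to move; the robot and the scene stay as the last step left them, time stands still between calls to the robot, and variables do not carry over. Pictures are saved under pics/ and viewed, at most 10 in all, crops included, and the job is handed in when it is done.

Besides the shell and the picture viewer there is one more tool, called by a JSON object that holds its "name" and its "arguments". step_arm: Moves the arm, as the interface text tells. Its arguments: {"type":"object","properties":{"linear":{"type":"array"},"turn":{"type":"array"},"fingers":{"type":"number"},"force":{"type":"number"}},"required":["linear","turn"]}

```bash
mkdir -p pics; cat > h.py <<'E'
import numpy as np, cv2
from workcell import env, cams
def grab(n,fn):
    f=cams.grab_frame(n); cv2.imwrite('pics/'+fn,f['color']); return f
def px2w(f,u,v,z):
    T=np.array(f['extrinsics']); d=T[:3,:3]@np.array([(u-f['cx'])/f['fx'],(v-f['cy'])/f['fy'],1]); o=T[:3,3]
    return o+d*(z-o[2])/d[2]
E
python3 - <<'E'
from h import *
s=env.state(); print(s['ee_pos'],s['ee_rot'],s['time_s'])
f=grab('top','top0.png'); g=grab('scene','scene0.png')
import pickle; pickle.dump((f,g),open('f0.pkl','wb'))
print(f['extrinsics'],f['fx'])
cv2.imwrite('pics/top0b.png',cv2.resize(f['color'],(800,600),interpolation=cv2.INTER_CUBIC))
E
```

```text
[ 131.42704666 -559.27574128  224.10036668] [-1.79897024e+02 -2.69097688e-03  1.32224317e+01] 0.0
[[-2.25449118e-02 -9.97630633e-01  6.49988207e-02  4.67601743e+02]
 [-9.99736983e-01  2.27705432e-02  2.73250135e-03 -9.77024209e+00]
 [-4.20608551e-03 -6.49201210e-02 -9.97881600e-01  1.15710050e+03]
 [ 0.00000000e+00  0.00000000e+00  0.00000000e+00  1.00000000e+00]] 364.2821802726354
```

View pics/top0b.png

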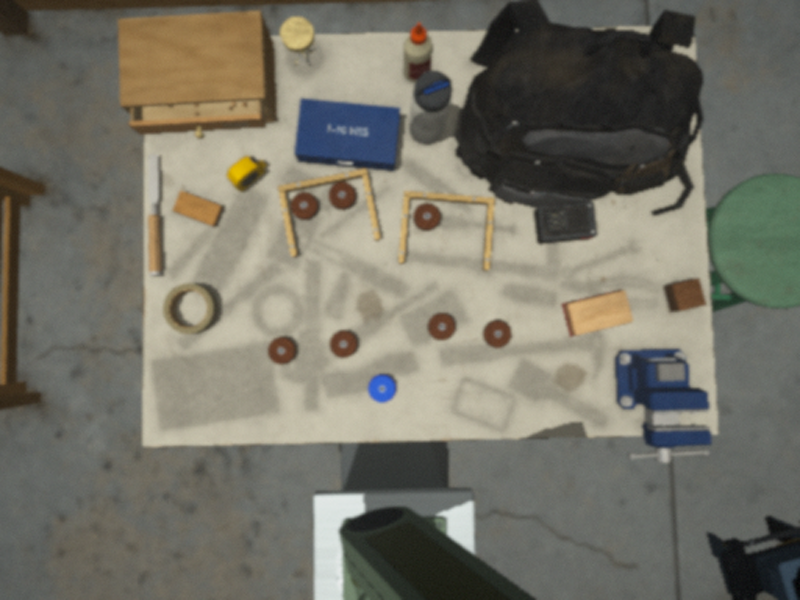

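View pics/scene0.png

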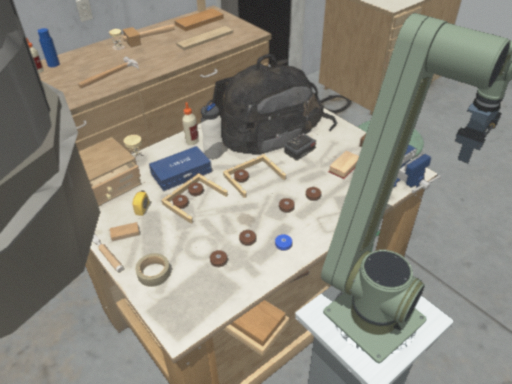

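The top view shows the left frame (a) with two feet at (305,206) and (342,195), and the right frame (b) with one at (427,216). The loose dark feet are at (282,350), (344,343), (442,326) and (497,333). The disc at (382,388) is the blue look-alike, so I leave it alone. I'll take one enlarged crop to confirm this.

```bash
python3 - <<'E'
from h import *; import pickle
f,g=pickle.load(open('f0.pkl','rb')); im=f['color']
c=im[100:262,160:350]; cv2.imwrite('pics/c0.png',cv2.resize(c,None,fx=3.7,fy=3.7,interpolation=cv2.INTER_CUBIC)[:600,:800])
hsv=cv2.cvtColor(im,cv2.COLOR_BGR2HSV)
m=((hsv[...,2]<125)&(hsv[...,1]>90)&((hsv[...,0]<14)|(hsv[...,0]>170))).astype(np.uint8)
m[:100]=0;m[262:]=0;m[:,:150]=0;m[:,350:]=0
m=cv2.morphologyEx(m,cv2.MORPH_CLOSE,np.ones((5,5)))
n,l,st,ce=cv2.connectedComponentsWithStats(m)
for i in range(1,n):
    if st[i,4]>60: print(ce[i].round(1),st[i],px2w(f,*ce[i],14).round(1))
E
```

```text
[218.6 124.6] [211 116  16  17 216] [748.3  88.1  14. ]
[194.3 131.4] [186 123  18  17 221] [728.1 165.8  14. ]
[272.9 138.4] [265 131  17  16 209] [699.7 -83.3  14. ]
[282.4 208.5] [275 201  16  16 211] [ 477.1 -107.1   14. ]
[317.9 213.3] [310 206  17  16 211] [ 459.7 -217.8   14. ]
[219.6 219.6] [212 212  17  16 213] [447.  90.  14.]
[180.1 223.9] [172 216  17  17 218] [436.3 213.9  14. ]
```

View pics/c0.png

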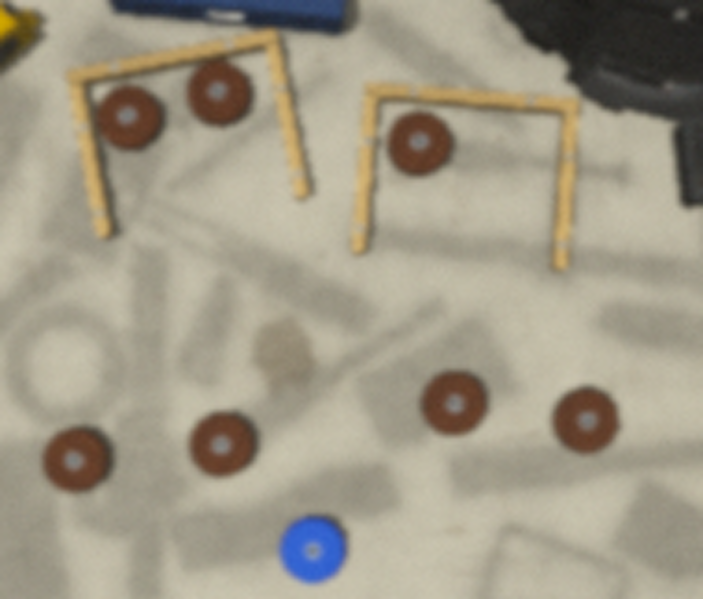

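```bash
python3 - <<'E'
from h import *; import pickle
f,g=pickle.load(open('f0.pkl','rb'))
W=lambda u,v,z=24:px2w(f,160+u/3.7-.35,100+v/3.7-.35,z)[:2]
fr={'a':[(73,79),(273,39),(105,236),(303,196)],'b':[(374,92),(571,106),(360,249),(561,267)]} # strip midline corners / ends
feet={'a':[(748.3,88.1),(728.1,165.8)],'b':[(699.7,-83.3)]}
loose=[(477.1,-107.1),(459.7,-217.8),(447,90),(436.3,213.9)]
for k,p in fr.items():
    bl,br,ml,mr=[W(*q) for q in p]
    print(k,'w',np.linalg.norm(bl-br),np.linalg.norm(ml-mr),'d',np.linalg.norm(bl-ml),np.linalg.norm(br-mr))
    ex=(bl-ml)+(br-mr); ey=bl-br; y1=np.arctan2(ex[1],ex[0]); y2=np.arctan2(-ey[0],ey[1]); yaw=(y1+y2)/2
    R=np.array([[np.cos(yaw),-np.sin(yaw)],[np.sin(yaw),np.cos(yaw)]])
    c=((bl+br)/2+(ml+mr)/2)/2-R@[3,0]
    print(k,c.round(1),np.degrees([y1,y2,yaw]).round(1))
    for q in feet[k]+loose: print(q,(R.T@(np.array(q)-c)).round(1))
E
```

```text
a w 174.07433290312107 171.06880799778992 d 137.9394908632207 137.78318433346533
a [704.7 112.6] [10.1 10.1 10.1]
(748.3, 88.1) [ 38.7 -31.8]
(728.1, 165.8) [32.5 48.3]
(477.1, -107.1) [-262.7 -176.2]
(459.7, -217.8) [-299.3 -282.1]
(447, 90) [-257.6   23.1]
(436.3, 213.9) [-246.3  147. ]
b w 168.0474448199349 170.3843993526624 d 135.11715720039342 138.06802295159085
b [ 663.9 -121.9] [-5.9 -5.5 -5.7]
(699.7, -83.3) [31.8 41.9]
(477.1, -107.1) [-187.4   -3.9]
(459.7, -217.8) [-193.7 -115.7]
(447, 90) [-236.9  189.3]
(436.3, 213.9) [-259.9  311.5]
```

The crop confirms four dark loose feet, plus the blue look-alike at crop (313,550). I'll push each foot with a two-finger cradle from behind. First (477,-107) goes to the back right of b, then (460,-218) to the front of b, then (447,90) to the front of a. The spare is (436,214).

```bash
cat >> h.py <<'E'
FR={'a':((704.7,112.6),10.1),'b':((663.9,-121.9),-5.7)}
def f2w(k,p):
    c,y=FR[k]; y=np.radians(y); return np.array(c)+np.array([[np.cos(y),-np.sin(y)],[np.sin(y),np.cos(y)]])@p
def plan(start,goal,back=50,off=39):
    s,g=np.array(start),np.array(goal); d=g-s; L=np.linalg.norm(d); d/=L
    print('yaw %.1f start TCP %s end TCP %s push %.1f goal %s'%(np.degrees(np.arctan2(d[1],d[0])),(s-d*back).round(1),(g-d*off).round(1),L+back-off,g.round(1)))
    return s-d*back,np.degrees(np.arctan2(d[1],d[0]))
def units(xyz,yaw):
    from scipy.spatial.transform import Rotation as Ro
    st=env.state(); R=Ro.from_euler('xyz',st['ee_rot'],degrees=True).as_matrix()
    sh=R.T@(np.array(xyz)-st['ee_pos'])/300
    # tool z points down, so +turn lowers yaw
    print('units',sh.round(3),'turn',round(-((yaw-st['ee_rot'][2]+180)%360-180)/360,4), 'q',np.round(st['qpos'],0))
E
python3 - <<'E'
from h import *
p,y=plan((477.1,-107.1),f2w('b',(35,-35))); units((*p,120),y)
plan((459.7,-217.8),f2w('b',(-27,18))); plan((447,90),f2w('a',(-25,8)))
E
```

```text
yaw -13.7 start TCP [428.5 -95.3] end TCP [ 657.4 -151. ] push 235.5 goal [ 695.3 -160.2]
units [ 1.318 -1.279  0.349] turn 0.0747 q [-78.  18.  90.  -0.  72.  -1.]
yaw 33.0 start TCP [ 417.8 -245.1] end TCP [ 606.1 -122.6] push 224.7 goal [ 638.8 -101.3]
yaw 6.4 start TCP [397.3  84.4] end TCP [639.9 111.7] push 244.1 goal [678.7 116.1]
```

{"name": "step_arm", "arguments": {"linear": [[0.1, -0.1, 0], [0.25, -0.25, 0], [0.4, -0.4, 0], [0.55, -0.55, 0], [0.7, -0.7, 0], [0.7, -0.7, 0], [0.7, -0.7, 0]], "turn": [0.02, 0.04, 0.06, 0.075, 0.075, 0.075, 0.075], "fingers": 0.3}}

```text
time_s: 0.98
ee_pos: [287.9, -307.5, 225.0]
ee_rot: [180.0, 0.0, -13.7]
force: [0.5, -1.2, -0.1]
gripper_width: 31.7
gripper_force: 0.0
```

```bash
python3 -c "
from h import *
p,y=plan((477.1,-107.1),f2w('b',(35,-35))); units((*p,80),y); s=env.state(); print(s['ee_pos'],s['ee_rot'],s['gripper_width'],s['time_s'])"
```

```text
yaw -13.7 start TCP [428.5 -95.3] end TCP [ 657.4 -151. ] push 235.5 goal [ 695.3 -160.2]
units [ 0.288 -0.799  0.482] turn -0.0001 q [-48.   4. 108.  -0.  68.  55.]
[ 287.93830781 -307.50516896  224.9519957 ] [ 1.79952700e+02  6.15891018e-03 -1.37033178e+01] 31.724327085257144 0.975
```

{"name": "step_arm", "arguments": {"linear": [[0.05, -0.15, 0.1], [0.1, -0.3, 0.2], [0.17, -0.47, 0.3], [0.23, -0.64, 0.4], [0.288, -0.799, 0.482], [0.288, -0.799, 0.482], [0.288, -0.799, 0.482], [0.288, -0.799, 0.482]], "turn": [0, 0, 0, 0, 0, 0, 0, 0]}}

```text
time_s: 1.98
ee_pos: [428.9, -96.7, 80.8]
ee_rot: [180.0, -0.1, -13.9]
force: [0.9, 0.6, 0.3]
gripper_width: 31.9
gripper_force: 0.0
```

```bash
python3 - <<'E'
from h import *
s=env.state(); print(s['ee_pos'],s['ee_rot'],s['time_s'])
f=cams.grab_frame('wrist'); cv2.imwrite('pics/w1.png',f['color'])
from scipy.spatial.transform import Rotation as Ro
T=np.eye(4);T[:3,:3]=Ro.from_euler('xyz',s['ee_rot'],degrees=True).as_matrix();T[:3,3]=s['ee_pos']
E=T@np.array(f['tool_from_camera']); 
P=lambda p:(lambda c:(f['cx']+f['fx']*c[0]/c[2],f['cy']+f['fy']*c[1]/c[2]))((np.linalg.inv(E)@np.array([*p,1]))[:3])
print(P((477.1,-107.1,22)),P((477.1+28,-107.1,22)))
print(env.tips_ahead); f['extrinsics']=E
import pickle; pickle.dump(f,open('w1.pkl','wb'))
E
```

```text
[428.85810633 -96.7420367   80.82901324] [ 1.79977251e+02 -6.12071635e-02 -1.39333055e+01] 1.975
(np.float64(249.47641337118122), np.float64(142.8446531538262)) (np.float64(239.03313165863838), np.float64(100.7732471778691))
11.0
```

View pics/w1.png

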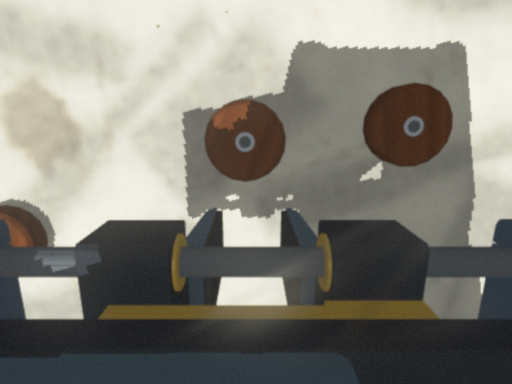

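The wrist view shows the target foot's insert at (245,141), about 3 mm from the prediction, and the second loose foot's insert at (414,126).

```bash
python3 - <<'E'
from h import *; import pickle
f=pickle.load(open('w1.pkl','rb')); a=px2w(f,245,141.5,22)[:2]; b=px2w(f,414,126,22)[:2]; print(a,b)
p,y=plan(a,f2w('b',(35,-35))); units((*p,13),y); plan(b,f2w('b',(-27,18)))
E
```

```text
[ 478.69414321 -104.40166739] [ 461.42973647 -215.81604181]
yaw -14.4 start TCP [430.3 -91.9] end TCP [ 657.5 -150.5] push 234.6 goal [ 695.3 -160.2]
units [ 0.001 -0.016  0.226] turn 0.0014 q [-14.  15. 118.  -0.  46.  90.]
yaw 32.8 start TCP [ 419.4 -242.9] end TCP [ 606.1 -122.5] push 222.1 goal [ 638.8 -101.3]
```

{"name": "step_arm", "arguments": {"linear": [[0.0, -0.016, 0.1], [0.0, -0.016, 0.18], [0.0, -0.016, 0.226], [0.0, -0.016, 0.226], [0.0, -0.016, 0.226]], "turn": [0.0014, 0.0014, 0.0014, 0.0014, 0.0014]}}

```text
time_s: 2.65
ee_pos: [430.2, -91.1, 13.1]
ee_rot: [180.0, -0.1, -14.3]
force: [-1.0, -0.1, 0.4]
gripper_width: 32.0
gripper_force: 0.0
```

{"name": "step_arm", "arguments": {"linear": [[0.02, 0, 0], [0.04, 0, 0], [0.06, 0, 0], [0.1, 0, 0], [0.14, 0, 0], [0.18, 0, 0], [0.22, 0, 0], [0.26, 0, 0], [0.3, 0, 0], [0.34, 0, 0], [0.38, 0, 0], [0.42, 0, 0], [0.46, 0, 0], [0.49, 0, 0], [0.51, 0, 0], [0.52, 0, 0], [0.52, 0, 0]], "turn": [0, 0, 0, 0, 0, 0, 0, 0, 0, 0, 0, 0, 0, 0, 0, 0, 0]}}

```text
time_s: 4.78
ee_pos: [581.3, -128.9, 12.5]
ee_rot: [180.0, -0.0, -14.3]
force: [0.1, 1.1, -0.1]
gripper_width: 32.0
gripper_force: 0.0
```

```bash
cat >> h.py <<'E'
def wrist(fn):
    from scipy.spatial.transform import Rotation as Ro
    s=env.state(); f=cams.grab_frame('wrist'); cv2.imwrite('pics/'+fn+'.png',f['color'])
    T=np.eye(4);T[:3,:3]=Ro.from_euler('xyz',s['ee_rot'],degrees=True).as_matrix();T[:3,3]=s['ee_pos']
    f['extrinsics']=T@np.array(f['tool_from_camera'])
    import pickle; pickle.dump(f,open(fn+'.pkl','wb')); print(s['ee_pos'],s['ee_rot'],s['time_s'],s['force'])
E
python3 -c "
from h import *
wrist('w2')"
```

```text
[ 581.27096338 -128.90641148   12.51555176] [ 1.79996021e+02 -9.19455221e-04 -1.42803219e+01] 4.775 [ 0.14380497  1.11728161 -0.11102916]
```

View pics/w2.png

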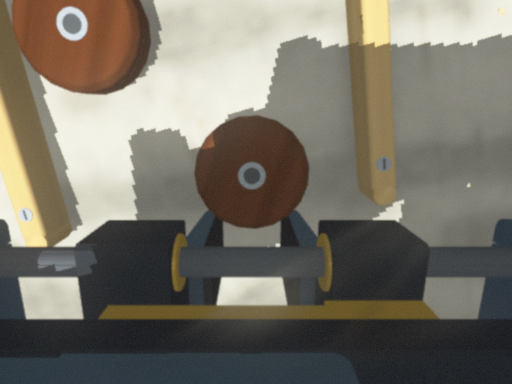

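The foot sits in the cradle at (252,176). Frame b's strip ends are at about (50,235) on the left and (378,195) on the right, and the resident foot's insert is at (72,23).

```bash
python3 - <<'E'
from h import *; import pickle
f=pickle.load(open('w2.pkl','rb')); 
c,y=FR['b']; y=np.radians(y);R=np.array([[np.cos(y),np.sin(y)],[-np.sin(y),np.cos(y)]])
for n,u,v,z in [('foot',252,176,22),('res',72,23,22),('R inner end',359,185,24),('R inner far',348,0,24),('R end bottom mid',378,200,10),('L inner end',70,233,24),('L inner far',22,72,24)]:
    w=px2w(f,u,v,z)[:2]; print(n,w.round(1),(R@(w-np.array(c))).round(1))
t=env.state()['ee_pos']; print(np.linalg.norm(px2w(f,252,176,22)[:2]-t[:2]))
E
```

```text
foot [ 619.5 -138.6] [-42.5 -21. ]
res [702.2 -80.9] [34.  44.6]
R inner end [ 603.2 -186.3] [-54.  -70.1]
R inner far [ 681.4 -195.2] [ 24.7 -71.2]
R end bottom mid [ 588.8 -198.4] [-67.2 -83.6]
L inner end [614.5 -45.7] [-56.7  70.9]
L inner far [688.8 -53.6] [18.  70.5]
39.62213317976909
```

{"name": "step_arm", "arguments": {"linear": [[0.02, 0, 0], [0.05, 0, 0], [0.08, 0, 0], [0.11, 0, 0], [0.14, 0, 0], [0.17, 0, 0], [0.2, 0, 0], [0.22, 0, 0], [0.24, 0, 0], [0.25, 0, 0], [0.25, 0, 0], [0.2, 0, 0], [0.15, 0, 0], [0.1, 0, -0.1], [0.0, 0, -0.25], [-0.05, 0, -0.4], [-0.05, 0, -0.4], [-0.05, 0, -0.4]], "turn": [0, 0, 0, 0, 0, 0, 0, 0, 0, 0, 0, 0, 0, 0, 0, 0, 0, 0]}}

```text
time_s: 7.08
ee_pos: [566.4, -125.1, 132.3]
ee_rot: [180.0, 0.0, -14.3]
force: [-0.7, -0.8, 0.4]
gripper_width: 31.8
gripper_force: 0.0
```

```bash
python3 - <<'E'
from h import *
p,y=plan((461.4,-215.8),f2w('b',(-25,18)),back=52); units((*p,100),y)
wrist('w3')
E
```

```text
yaw 32.5 start TCP [ 417.5 -243.7] end TCP [ 607.9 -122.5] push 225.7 goal [ 640.8 -101.5]
units [-0.383  0.506  0.108] turn -0.1299 q [-14.  23.  97.  -0.  60.  91.]
[ 566.37826922 -125.12630983  132.33935612] [ 1.79994038e+02  9.87496256e-03 -1.42796555e+01] 7.075 [-0.74927719 -0.83970085  0.36561326]
```

View pics/w3.png

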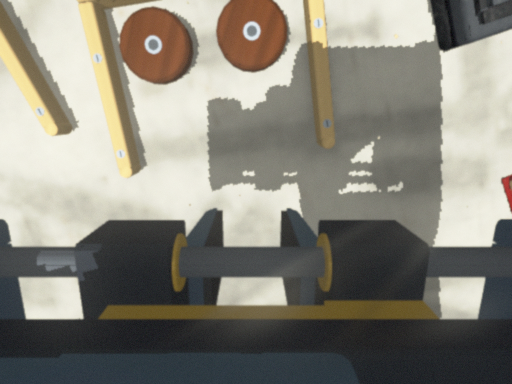

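The pushed foot (252,31) is beside the resident (152,44) at the back of frame b. Next is the second foot for b.

{"name": "step_arm", "arguments": {"linear": [[-0.07, 0.09, 0.0], [-0.14, 0.19, 0.02], [-0.21, 0.29, 0.04], [-0.28, 0.39, 0.06], [-0.34, 0.46, 0.09], [-0.383, 0.506, 0.108], [-0.383, 0.506, 0.108], [-0.383, 0.506, 0.108], [-0.383, 0.506, 0.108]], "turn": [-0.025, -0.05, -0.075, -0.1, -0.12, -0.13, -0.13, -0.13, -0.13]}}

```text
time_s: 8.25
ee_pos: [418.8, -243.7, 100.1]
ee_rot: [180.0, -0.0, 32.5]
force: [0.3, 0.1, -0.7]
gripper_width: 31.6
gripper_force: 0.0
```

```bash
python3 - <<'E'
from h import *
p,y=plan((461.4,-215.8),f2w('b',(-25,18)),back=52); units((*p,13),y); wrist('w4')
f=__import__('pickle').load(open('w4.pkl','rb'))
hsv=cv2.cvtColor(f['color'],cv2.COLOR_BGR2HSV); m=((hsv[...,1]>110)&((hsv[...,0]<12)|(hsv[...,0]>172))&(hsv[...,2]<200)).astype(np.uint8); m[215:]=0
m=cv2.morphologyEx(m,cv2.MORPH_CLOSE,np.ones((15,15)))
n,l,st,ce=cv2.connectedComponentsWithStats(m)
for i in range(1,n):
    if st[i,4]>1500: print(st[i],ce[i].round(1),px2w(f,*ce[i],20).round(1))
E
```

```text
yaw 32.5 start TCP [ 417.5 -243.7] end TCP [ 607.9 -122.5] push 225.7 goal [ 640.8 -101.5]
units [-0.004 -0.002  0.29 ] turn 0.0001 q [-32.  17. 112.   0.  51.  26.]
[ 418.75685419 -243.67384916  100.09083618] [ 1.79985512e+02 -1.27857903e-02  3.25446361e+01] 8.25 [ 0.31936004  0.13880848 -0.74256456]
[ 215  101   72   73 4023] [250.5 135.9] [ 462.8 -214.8   20. ]
```

{"name": "step_arm", "arguments": {"linear": [[-0.004, -0.002, 0.12], [-0.004, -0.002, 0.22], [-0.004, -0.002, 0.29], [-0.004, -0.002, 0.29], [-0.004, -0.002, 0.29]], "turn": [0, 0, 0, 0, 0]}}

```text
time_s: 8.93
ee_pos: [417.1, -244.0, 13.2]
ee_rot: [180.0, -0.0, 32.5]
force: [0.2, 0.9, 0.4]
gripper_width: 31.7
gripper_force: 0.0
```

{"name": "step_arm", "arguments": {"linear": [[0.02, 0, 0], [0.04, 0, 0], [0.06, 0, 0], [0.1, 0, 0], [0.14, 0, 0], [0.18, 0, 0], [0.22, 0, 0], [0.26, 0, 0], [0.3, 0, 0], [0.34, 0, 0], [0.38, 0, 0], [0.42, 0, 0], [0.46, 0, 0], [0.5, 0, 0], [0.53, 0, 0], [0.55, 0, 0], [0.56, 0, 0], [0.56, 0, 0]], "turn": [0, 0, 0, 0, 0, 0, 0, 0, 0, 0, 0, 0, 0, 0, 0, 0, 0, 0]}}

```text
time_s: 11.18
ee_pos: [558.3, -153.7, 13.1]
ee_rot: [-180.0, -0.0, 32.5]
force: [-0.2, 0.3, -0.6]
gripper_width: 32.4
gripper_force: 0.0
```

```bash
python3 - <<'E'
from h import *
units((607.9,-122.5,13),32.5); wrist('w5')
E
```

```text
units [0.195 0.001 0.   ] turn 0.0001 q [-17.  31. 104.   0.  45.  41.]
[ 558.29380003 -153.70369937   13.0928597 ] [-1.79999820e+02 -2.82037860e-03  3.25184347e+01] 11.175 [-0.20229313  0.32678429 -0.58787927]
```

View pics/w5.png

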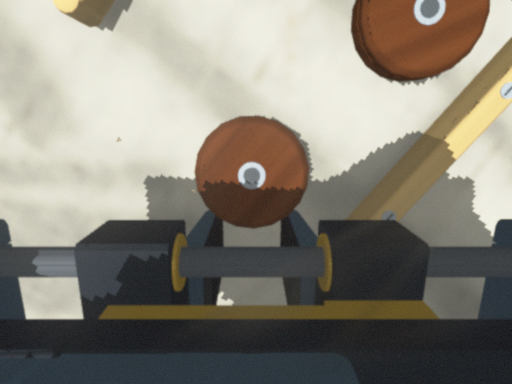

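The foot sits in the cradle at (252,176), and the strip end at about (370,215) is well clear of the fingers. I'll finish the push.

{"name": "step_arm", "arguments": {"linear": [[0.02, 0, 0], [0.05, 0, 0], [0.08, 0, 0], [0.11, 0, 0], [0.14, 0, 0], [0.165, 0, 0], [0.18, 0, 0], [0.19, 0, 0], [0.195, 0, 0], [0.195, 0, 0], [0.16, 0, 0], [0.12, 0, 0], [0.08, 0, -0.1], [0.0, 0, -0.25], [-0.05, 0, -0.4], [-0.05, 0, -0.4], [-0.05, 0, -0.4]], "turn": [0, 0, 0, 0, 0, 0, 0, 0, 0, 0, 0, 0, 0, 0, 0, 0, 0]}}

```text
time_s: 13.35
ee_pos: [544.7, -161.9, 132.6]
ee_rot: [-180.0, 0.0, 32.5]
force: [0.2, -0.4, 0.5]
gripper_width: 32.1
gripper_force: 0.0
```

```bash
python3 - <<'E'
from h import *
p,y=plan((448.6,92.3),f2w('a',(-24,8)),back=49); units((*p,100),y)
E
```

```text
yaw 5.9 start TCP [399.9  87.2] end TCP [640.9 112.2] push 242.3 goal [679.7 116.3]
units [ 0.039 -0.96   0.109] turn 0.0738 q [-18.  22.  98.   0.  60.  40.]
```

{"name": "step_arm", "arguments": {"linear": [[0.01, -0.1, 0.0], [0.01, -0.25, 0.0], [0.02, -0.4, 0.0], [0.03, -0.55, 0.03], [0.035, -0.7, 0.06], [0.039, -0.85, 0.09], [0.039, -0.96, 0.109], [0.039, -0.96, 0.109], [0.039, -0.96, 0.109], [0.039, -0.96, 0.109], [0.039, -0.96, 0.109]], "turn": [0.01, 0.025, 0.04, 0.055, 0.07, 0.074, 0.074, 0.074, 0.074, 0.074, 0.074]}}

```text
time_s: 14.72
ee_pos: [401.1, 86.7, 100.4]
ee_rot: [180.0, -0.0, 5.8]
force: [-0.5, -0.0, 0.2]
gripper_width: 32.3
gripper_force: 0.0
```

```bash
python3 - <<'E'
from h import *
p,y=plan((448.6,92.3),f2w('a',(-24,8)),back=49); units((*p,13),y); wrist('w6')
f=__import__('pickle').load(open('w6.pkl','rb'))
hsv=cv2.cvtColor(f['color'],cv2.COLOR_BGR2HSV); m=((hsv[...,1]>110)&((hsv[...,0]<12)|(hsv[...,0]>172))&(hsv[...,2]<200)).astype(np.uint8); m[215:]=0
m=cv2.morphologyEx(m,cv2.MORPH_CLOSE,np.ones((15,15)))
n,l,st,ce=cv2.connectedComponentsWithStats(m)
for i in range(1,n):
    if st[i,4]>1500: print(st[i],ce[i].round(1),px2w(f,*ce[i],20).round(1))
E
```

```text
yaw 5.9 start TCP [399.9  87.2] end TCP [640.9 112.2] push 242.3 goal [679.7 116.3]
units [-0.004 -0.002  0.291] turn -0.0003 q [ 11.  11. 120.  -0.  48.  95.]
[401.14030006  86.71338921 100.38991603] [ 1.79992295e+02 -1.02788950e-02  5.80449784e+00] 14.725 [-0.47252055 -0.00269599  0.22607959]
[  46  102   74   73 4069] [ 82.6 138.4] [439.2 215.5  20. ]
[ 217  106   69   71 3171] [253.9 139.9] [450.7  90.1  20. ]
```

View pics/w6.png

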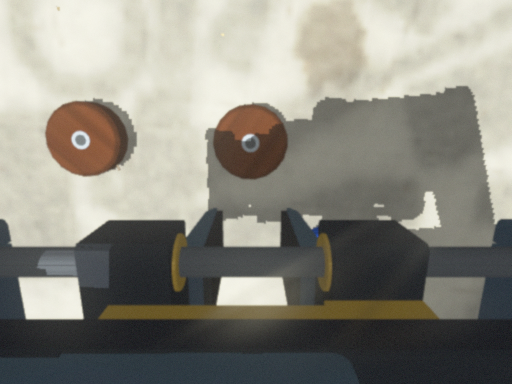

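The foot is centred at (250,142). The spare at (82,139) stays, and the blue disc at (316,230) is about 20 mm clear of the fingers.

{"name": "step_arm", "arguments": {"linear": [[-0.002, 0.001, 0.12], [-0.002, 0.001, 0.22], [-0.002, 0.001, 0.291], [-0.002, 0.001, 0.291], [-0.002, 0.001, 0.291]], "turn": [0, 0, 0, 0, 0]}}

```text
time_s: 15.4
ee_pos: [400.3, 86.7, 13.2]
ee_rot: [180.0, -0.0, 5.8]
force: [0.4, 0.4, 0.1]
gripper_width: 32.0
gripper_force: 0.0
```

{"name": "step_arm", "arguments": {"linear": [[0.02, 0, 0], [0.04, 0, 0], [0.06, 0, 0], [0.1, 0, 0], [0.14, 0, 0], [0.18, 0, 0], [0.22, 0, 0], [0.26, 0, 0], [0.3, 0, 0], [0.34, 0, 0], [0.38, 0, 0], [0.42, 0, 0], [0.46, 0, 0], [0.5, 0, 0], [0.54, 0, 0], [0.57, 0, 0], [0.59, 0, 0], [0.6, 0, 0], [0.6, 0, 0]], "turn": [0, 0, 0, 0, 0, 0, 0, 0, 0, 0, 0, 0, 0, 0, 0, 0, 0, 0, 0]}}

```text
time_s: 17.77
ee_pos: [579.1, 105.3, 13.1]
ee_rot: [180.0, 0.0, 5.9]
force: [-0.4, -0.1, -0.5]
gripper_width: 31.8
gripper_force: 0.0
```

```bash
python3 - <<'E'
from h import *
units((640.9,112.2,13),5.8); wrist('w7')
E
```

```text
units [ 0.207 -0.002  0.   ] turn 0.0002 q [  9.  31. 103.  -0.  46.  93.]
[579.13570589 105.34083258  13.06906813] [1.79993961e+02 4.36288675e-03 5.87814708e+00] 17.775 [-0.42832651 -0.07889899 -0.49466263]
```

View pics/w7.png

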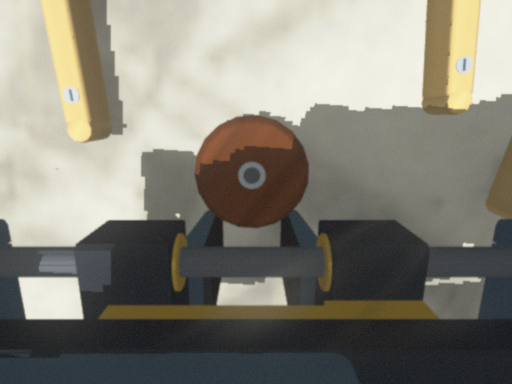

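```bash
python3 - <<'E'
from h import *; import pickle
f=pickle.load(open('w7.pkl','rb'))
def fc(k,w):
    c,y=FR[k]; y=np.radians(y);R=np.array([[np.cos(y),np.sin(y)],[-np.sin(y),np.cos(y)]]); return (R@(np.array(w)-np.array(c))).round(1)
for u,v,z in [(252,176,22),(82,132,24),(85,140,0),(446,101,24),(446,112,0),(107,131,0),(424,105,0)]:
    w=px2w(f,u,v,z)[:2]; print(u,v,z,w.round(1),fc('a',w))
E
```

```text
252 176 22 [618.4 109.3] [-85.6  11.9]
82 132 24 [631.1 188.1] [-59.3  87.2]
85 140 0 [624.6 198.8] [-63.8  98.9]
446 101 24 [661.1  27.2] [-57.9 -76.4]
446 112 0 [658.   12.1] [-63.6 -90.8]
107 131 0 [630.4 187.2] [-60.   86.4]
424 105 0 [660.3  24.2] [-59.2 -79.2]
```

The measured mouth of frame a lies about 9 mm deeper than I assumed, so I'll push 72 mm rather than 62.

{"name": "step_arm", "arguments": {"linear": [[0.02, 0, 0], [0.05, 0, 0], [0.08, 0, 0], [0.11, 0, 0], [0.14, 0, 0], [0.17, 0, 0], [0.2, 0, 0], [0.22, 0, 0], [0.235, 0, 0], [0.24, 0, 0], [0.24, 0, 0], [0.2, 0, 0], [0.16, 0, 0], [0.1, 0, -0.1], [0.0, 0, -0.25], [-0.05, 0, -0.4], [-0.2, 0, -0.45], [-0.4, 0, -0.5], [-0.4, 0, -0.5], [-0.4, 0, -0.5]], "turn": [0, 0, 0, 0, 0, 0, 0, 0, 0, 0, 0, 0, 0, 0, 0, 0, 0, 0, 0, 0]}}

```text
time_s: 20.32
ee_pos: [459.7, 93.1, 163.5]
ee_rot: [180.0, -0.1, 5.9]
force: [-0.0, -1.0, -0.2]
gripper_width: 31.9
gripper_force: 0.0
```

```bash
python3 - <<'E'
from h import *
f=grab('top','top1.png'); c=f['color'][100:200,160:330]; cv2.imwrite('pics/c1.png',cv2.resize(c,None,fx=4.7,fy=4.7,interpolation=cv2.INTER_CUBIC)); print(env.state()['time_s'])
E
```

```text
20.375
```

View pics/c1.png

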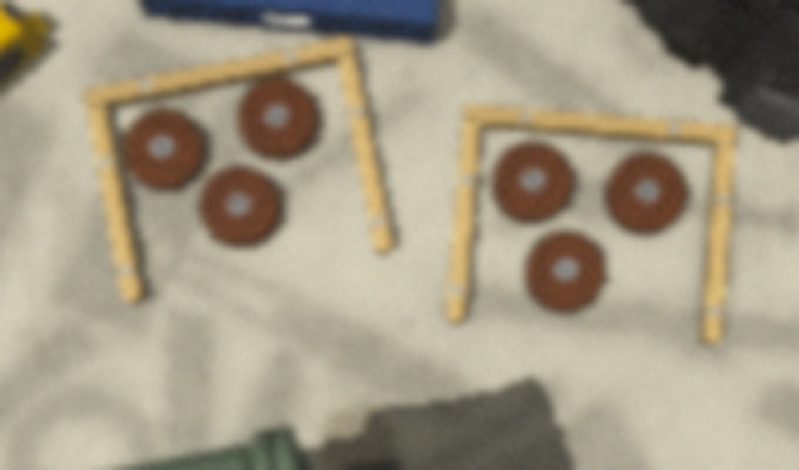

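Each frame now holds three feet. Frame a has them at (162,147), (278,116) and (240,205), and frame b at (533,180), (647,191) and (566,270). The front feet are about 20 mm inside the mouth line in a and 10 mm in b.

```bash
python3 -c "
from workcell import env
print(env.job_done())"
```

```text
the job is handed in; nothing more can be done
None
```

I pushed one foot into frame_a and two into frame_b, so each frame holds three fully inside; the spare foot and the blue look-alike were left alone, and the job is handed in after about 20 s of robot time.

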